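# Slide an LED light bar past a board holder into its burn-in dock

## Task

Slide the LED light bar along the bench into the grey burn-in dock: push it one end first, at an angle, past the blue upright of the circuit-board holder into the dock, then swing the other end in until the bar lies inside with its long side flat against the dock's back fence. The LED strip is only laid into the bar and not yet fixed, so push gently with the fingertips: do not grip, lift or tip the bar. Leave the board holder and everything else on the bench where it is.

Things in the scene. Friction and masses are not known exactly. Their poses are not given: they have to be found in the camera images.
- bar: LED light bar: straight aluminium channel 260 long, 32 wide, 25 high (mm), about 0.35 kg, flat on the bench; a white LED strip with yellow chips on top, one end capped black, the other red (either way round is right in the dock). Origin: centre of the underside; x along its length to the black end, z up. A few newtons slide it.
- bar_black_end (a point): centre of the light bar's black end face, half-way up (12.5 mm above the bench)
- bar_red_end (a point): centre of the light bar's red end face, half-way up (12.5 mm above the bench)
- dock: burn-in dock, fixed: a bay 310 long and 60 deep, with only a paper-thin blue mat for a floor, open above and to the front. Origin: centre of the bay at bench height; x points to the back fence, y along the bay. Fence: upright face of a grey box 46 high, at x = +30 mm. Aluminium end cheeks, 30 high and 12 thick: inner faces at y = +155 and -155, from x = -30 to +30.
- dock_mouth (a point): middle of the dock's open front, on the bench, 30 mm in front of the bay's centre and 60 mm from the fence
- dock_seat (a point): where the centre of the bar's underside lies when it is home and centred: on the bench, 16 mm in front of the back fence (14 mm behind the bay's centre)
- holder: circuit-board holder, loose, heavy (1.9 kg), before the +y half of the dock's mouth (rail about 40 to 65 mm from it): black rail 44 wide, 20 high; two blue uprights 139 high, up to 44 square; tilted green board 105 x 160 between them, 100 to 160 above the bench. Origin: bench under the upright to pass; rail from y = -22 to +240 mm, other upright at y = +218.
- meter: yellow multimeter lying on its back, 190 (x) by 88 by 50 mm, origin under its centre; leave alone
- screwdriver: green screwdriver, 190 mm long, lying on the bench, handle towards its -x; leave alone
- spool: reel of solder standing on its flange, 64 mm across, 54 high, origin under its centre; leave alone
- jar: small jar with a blue cap, 52 mm across, 58 high, standing just beyond the dock's -y end, origin under its centre; leave alone
- syringe: flux syringe lying on the bench, about 145 mm long (x, tip at +x) and 36 wide; leave alone
- tray: blue small-parts tray 100 (x) by 150 by 28 mm, origin under its centre; leave alone

How it is judged (in metres and radians):
On the way:
1. one end of the bar is inside the dock's mouth, behind the board holder, while its other end is still outside (((x of bar_black_end in the frame of dock above -0.03 m and y of bar_black_end in the frame of dock above 0.05 m and x of bar_red_end in the frame of dock below -0.03 m) or (x of bar_red_end in the frame of dock above -0.03 m and y of bar_red_end in the frame of dock above 0.05 m and x of bar_black_end in the frame of dock below -0.03 m))), for 0.1 s.
At the end, for the whole second after the job is handed in: the bar lies at rest and flat on the bench inside the dock, between the end cheeks, its long side against the back fence: centre line within 5 mm of fully home and parallel to the fence within 2 degrees (x of bar in the frame of dock between 0.009 and 0.018 m and y of bar in the frame of dock between -0.03 and 0.03 m and angle between the x axis of bar and the y axis of dock, either way round below 0.035 rad and height (world z) of bar below 0.003 m and angle between bar's own z axis and vertical below 0.03 rad and linear speed of bar below 0.01 m/s); the robot touches nothing.
It fails at once if the bar is lifted off the bench (5 mm) or tipped (5 degrees) (height (world z) of bar above 0.005 m or angle between bar's own z axis and vertical above 0.09 rad).
It fails at once if the fingers grip the bar or press on it with more than 40 N (contact force between the fingers and bar above 40 N).
It fails at once if the board holder is shifted by more than 12 mm or tipped (distance of holder from where it was at the start of the episode above 0.012 m or angle between holder's own z axis and vertical above 0.1 rad).
It fails at once if another thing on the bench is shifted by more than 20 mm (distance of any of meter, screwdriver, spool, jar, syringe, tray from where it was at the start of the episode above 0.02 m).
It also fails if it takes over 72 s, if anything falls off the work surface, if the arm or the gripper's body presses on something with over 40 N, if the wrist force passes 120 N, or if a joint passes its speed limit or range.

## Robot

A 6-joint arm with a two-finger parallel gripper is mounted at the origin on the work surface. World frame = base frame: x ahead of the robot, y to its left, z up, the work surface at z = 0. Lengths are in mm, angles in rad, forces in N, time in s.
With the tool pointing down it reaches from about 275 to 1000 mm from the base axis. Payload 8.4 kg.
Tool frame: the origin (TCP) lies on the mounting face of the last link; the fingertips stand 173 mm ahead of it and the grasp point (between the pads) lies 155 mm ahead of it; z points along the fingers, y is the direction in which the jaws open and shut (so a half turn about z gives the same grasp; the last joint's range is limited). The gripper opens to 85 mm and grips with 20 to 120 N. Pads are 22 mm wide; open, the fingers measure 114 mm over their backs; the gripper's body (76 mm by 85 mm) begins 54 mm behind the grasp point. The pads swing forward as they close: fully open they stand 13 mm farther back than shut.
Start: joints at [-1.193, 0.353, 1.633, -0, 1.155, -0.002], TCP at [231.708, -580.466, 404.681] pointing down, gripper open.
Joint ranges: [-2.63, 2.63], [-0.92, 2.1], [0.06, 2.66], [-1.3, 4.44], [0, 2.69], [-3.02, 3.02]. Speed limits (rad/s): [2.22, 2.22, 2.79, 3.14, 3.14, 3.14].

## Interface

Orientations are given as [roll, pitch, yaw] about the fixed x, y, z axes, in that order (R = Rz(yaw) Ry(pitch) Rx(roll)).
In Python, from rig import r, grab_frame, spotter gives the robot as it stands.
- The arm moves only by the tool apply_moves, never from a script. Its argument "motion" is text: rows parted by semicolons, each of 5 numbers parted by spaces: the opening, from -1 (shut) to 1 (fully open), then the shift along the tool's x, y, z as a fraction of full scale, then the turn about the tool's z as a fraction of full scale. In form: hand x y z twist; .... A call has 1 to 20 rows; each row is the pose to reach, as a shift and turn from the pose commanded when the call began, along the tool's axes at that moment, turning the shorter way round; what a row does not reach only later rows make up. Full scale, the value 1, is 1 m for a shift and pi rad for a turn. A row lasts 1/12 s, in which the tool goes at most 41.7 mm and 7.16 degrees, less where a joint would pass 70% of its speed; a pose out of reach is approached as far as the arm can. A call with a number of a shift or a turn outside -1 to 1 is refused whole. A call with a gripper value outside its range is refused whole. The fingers move at their own pace and stop on an object; "squeeze" is the grip in N (left out, the last holds). Time passes only in rows, so rows that repeat a pose let the fingers close. It gives the time, the measured TCP pose, the force and the opening at its end, in the units of the state.
- r.sense(): the state, without advancing time (a new reading comes with each control period).
- grab_frame(name): name is "scene" or "top" or "wrist"; returns a dict with "img" (384x512x3 uint8, red, green, blue), "fx", "fy", "cx", "cy" (pixels), "dist_coeffs" ([k1, k2, p1, p2, k3] as OpenCV has them; the pictures are not rectified), "R" (3x3) and "t" (3): a world point X has camera coordinates R X + t. Camera axes: x right, y down, z forward; pixel columns grow to the right and rows downward; lengths in mm; the calibration is good to about 2 mm. A picture is of the moment at which its call begins. There is no depth.
- r.sign_off(): hands the job in, once; it reports no verdict.
Trained networks look in the newest picture that a camera, given by its name, has taken for a name from the list of things; names that differ only in an ending like _2 or _b are one class to them, and where a whole thing is asked for, a point or a joint stands for the part that bears it (a point fixed in the world has none). Each returns a list of dicts, best first, with "conf" (0 to 1); they miss things now and then, are a little off and sometimes report something else, mostly with a low value. They report only what shows in the picture. A call takes as long as a camera call.
- spotter.boxes_of(query, camera): "point" ([x, y, z] in mm, in world coordinates, good to about 4 mm: the middle of the surface that is visible of it).
- spotter.place_of(query, camera): "point" ([x, y, z] in mm, in world coordinates, good to about 4 mm: a listed point, or the origin of a listed thing).
The state is a dict: "clock": time; "qpos": joint angles; "qvel": joint speeds; "joint_efforts": joint torques, N m; "eef_pos": TCP position; "tcp_rot": TCP orientation; "contact_force": force on the tool from outside, world axes, zero at the start; "wrist_torque": the same for the moment, N m; "opening": opening from 0.0 (shut) to 1.0 (fully open).
Only numpy, scipy, OpenCV 4.12 (cv2) and the standard library are available. Lean on these libraries where they do the work, as an engineer would, in place of code of your own. Each camera call takes 0.05 s, during which the arm holds its last target.

## Working session

There is one attempt and no reset: what is moved stays moved. The work goes in short steps, Python scripts to look and compute and a tool call to move; the robot and the scene stay as the last step left them, time stands still between calls to the robot, and variables do not carry over. Pictures are saved under pics/ and viewed, and the job is handed in when it is done.

Besides the shell and the picture viewer there is one more tool, called as name(argument=value, ...), one argument or row to a line, values as JSON. apply_moves: Moves the arm, as the interface text tells. Its arguments: {"type":"object","properties":{"motion":{"type":"string"},"squeeze":{"type":"number"}},"required":["motion"]}

```bash
mkdir -p pics; ls; python3 - <<'E'
from rig import r, grab_frame, spotter
import cv2
for n in ("scene","top"):
    f=grab_frame(n); cv2.imwrite(f"pics/{n}0.png",f["img"][:,:,::-1])
    print(n,f["R"],f["t"],f["fx"],f["cx"],f["cy"],f["dist_coeffs"])
for q in ["bar","bar_black_end","bar_red_end","dock","dock_mouth","dock_seat","holder","meter","screwdriver","spool","jar","syringe","tray"]:
    for c in ("scene","top"):
        print(q,c,[( [round(v) for v in d["point"]],round(d["conf"],2)) for d in spotter.place_of(q,c)[:2]])
print(r.sense())
E
```

```text
pics
scene [[ 0.52583862  0.85051363 -0.01096856]
 [ 0.53637809 -0.34157418 -0.77176785]
 [-0.66014566  0.39994205 -0.63580977]] [-239.66981989 -243.61512819 1634.43611678] 454.18830674534473 258.90819223071423 192.0374773525558 [-0.11101711  0.          0.          0.          0.        ]
top [[-0.00645077 -0.99973116  0.02227096]
 [-0.9964038   0.00454445 -0.0846098 ]
 [ 0.08448584 -0.02273666 -0.99616524]] [ -57.09134783  520.43817084 1105.23071917] 392.38098431505017 260.48190277736586 187.43030506353423 [-0.12996191  0.          0.          0.          0.        ]
bar scene [([521, -196, -2], 0.73)]
bar top [([526, -198, 2], 0.84), ([527, 104, 2], 0.29)]
bar_black_end scene [([552, -66, 12], 0.6)]
bar_black_end top [([548, -72, 15], 0.84)]
bar_red_end scene [([496, -322, 13], 0.68)]
bar_red_end top [([495, -328, 17], 0.8)]
dock scene [([637, 27, -1], 0.64), ([658, 368, 0], 0.37)]
dock top [([639, 28, -1], 0.62)]
dock_mouth scene [([607, 21, 4], 0.78), ([440, -489, -2], 0.5)]
dock_mouth top [([612, 25, -1], 0.96), ([664, 367, -2], 0.2)]
dock_seat scene [([651, 30, 3], 0.82)]
dock
[... 732 characters left out ...]
)]
{'clock': 1.4, 'qpos': array([-1.19337383e+00,  3.52999233e-01,  1.63337888e+00,  1.59470471e-07,
        1.15516655e+00, -2.38674980e-03]), 'qvel': array([ 1.23049810e-03, -5.49812764e-04, -1.86748553e-04,  6.35401821e-04,
       -5.89838030e-04, -1.54357609e-06]), 'joint_efforts': array([ 5.19058631e-04, -6.05172515e+01, -3.42439198e+01,  9.07367348e-05,
        1.23271308e-03, -4.66672350e-05]), 'eef_pos': array([ 231.72894945, -580.47333036,  404.69049986]), 'tcp_rot': array([ 3.14154467e+00, -3.13605040e-08,  3.79809182e-01]), 'contact_force': array([ 0.49904571, -0.02658963,  0.22795524]), 'wrist_torque': array([-0.00750401,  0.0036262 , -0.05772407]), 'opening': 1.0014427886178283}
```

View pics/scene0.png

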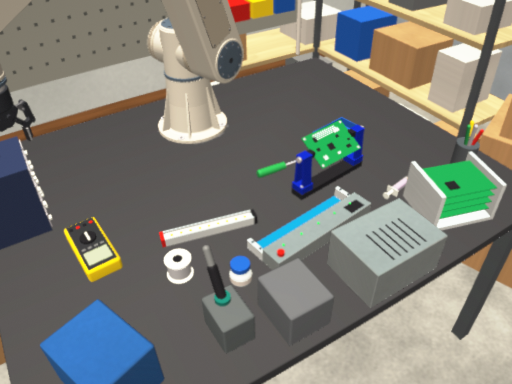

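View pics/top0.png

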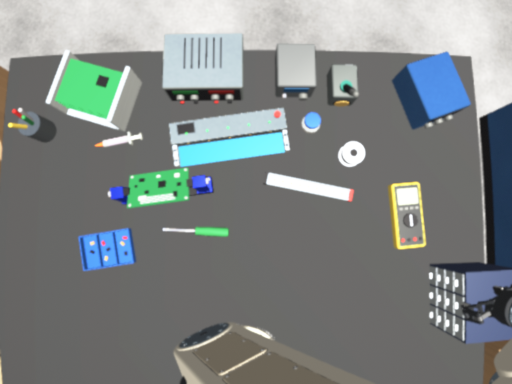

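The views show the mat at top cols 178-287, rows 133-165, the bar at cols 267-353, rows 175-200, and the upright to pass at (203,184). Next I'll measure the geometry accurately.

```bash
cat > h.py <<'E'
import numpy as np, cv2
from rig import r, grab_frame, spotter
def px2w(f,uv,z):
    K=np.array([[f["fx"],0,f["cx"]],[0,f["fy"],f["cy"]],[0,0,1]])
    n=cv2.undistortPoints(np.array(uv,float).reshape(-1,1,2),K,np.array(f["dist_coeffs"],float)).reshape(-1,2)
    d=np.c_[n,np.ones(len(n))]@f["R"]; c=-np.array(f["R"]).T@f["t"]
    return (c+d*((z-c[2])/d[:,2])[:,None])[:,:2]
def w2px(f,P):
    K=np.array([[f["fx"],0,f["cx"]],[0,f["fy"],f["cy"]],[0,0,1]])
    return cv2.projectPoints(np.array(P,float).reshape(-1,1,3),cv2.Rodrigues(np.array(f["R"]))[0],np.array(f["t"],float),K,np.array(f["dist_coeffs"],float))[0].reshape(-1,2)
def blob(f,lo,hi,box=None):
    m=cv2.inRange(cv2.cvtColor(f["img"],cv2.COLOR_RGB2HSV),np.array(lo),np.array(hi))
    if box:
        k=np.zeros_like(m); k[box[1]:box[3],box[0]:box[2]]=1; m=m*k
    n,l,s,c=cv2.connectedComponentsWithStats(m)
    i=1+np.argmax(s[1:,4]); return np.argwhere(l==i)[:,::-1]
def barfit(f,box):
    # white/red/black top outline at z=25 : bright pixels
    img=f["img"]
    P=blob(f,(0,0,130),(180,70,255),box); w=px2w(f,P,25)
    return P,cv2.minAreaRect(w.astype(np.float32))
E
python3 - <<'E'
from h import *
f=grab_frame("top")
P=blob(f,(85,100,120),(110,255,255),(165,125,295,172)); w=px2w(f,P,0)
print("mat",cv2.minAreaRect(w.astype(np.float32)))
P,rc=barfit(f,(255,165,365,210)); print("bar",rc,len(P))
big=cv2.resize(f["img"][90:215,90:370],None,fx=2.8,fy=2.8,interpolation=cv2.INTER_CUBIC)
cv2.imwrite("pics/topz.png",big[:,:,::-1])
f=grab_frame("scene")
P=blob(f,(85,100,120),(110,255,255),(250,185,350,265)); w=px2w(f,P,0)
print("mat",cv2.minAreaRect(w.astype(np.float32)))
P,rc=barfit(f,(150,200,265,250)); print("bar",rc,len(P))
big=cv2.resize(f["img"][110:290,150:400],None,fx=3,fy=3,interpolation=cv2.INTER_CUBIC)
cv2.imwrite("pics/scz.png",big[:,:,::-1])
E
```

```text
mat ((637.0610961914062, 26.28875732421875), (64.98098754882812, 310.8786926269531), 7.830836772918701)
bar ((522.4537353515625, -198.89674377441406), (250.76487731933594, 40.0500602722168), 78.48553466796875) 1164
mat ((617.1251831054688, 32.066017150878906), (30.761394500732422, 292.2073669433594), 8.081092834472656)
bar ((532.9866943359375, -199.3671875), (241.86476135253906, 61.18287658691406), 78.42385864257812) 1446
```

View pics/topz.png

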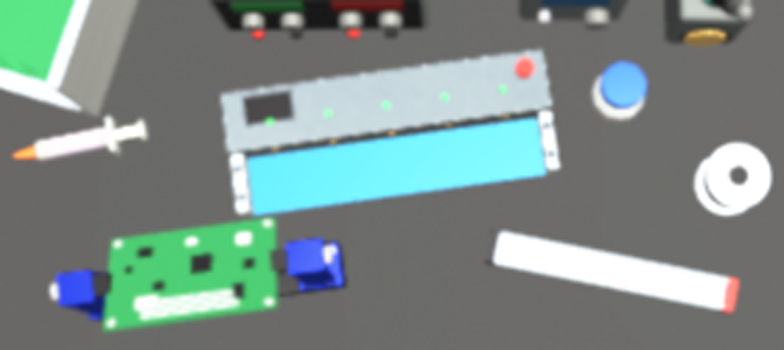

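View pics/scz.png

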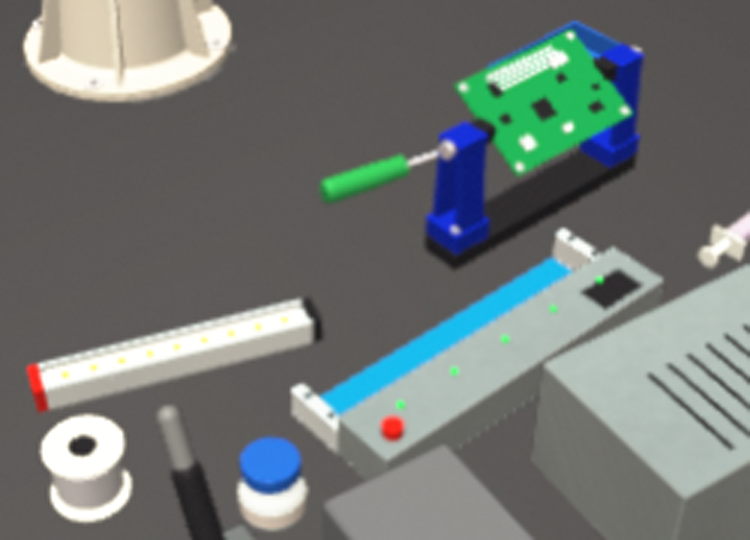

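```bash
cat >> h.py <<'E'
import math
DC=np.array([637.3,26.5]); DY=math.radians(7.9)
def d2w(p): c,s=math.cos(DY),math.sin(DY); p=np.atleast_2d(p); return DC+p@np.array([[c,s],[-s,c]])
def w2d(p): c,s=math.cos(DY),math.sin(DY); return (np.atleast_2d(p)-DC)@np.array([[c,-s],[s,c]])
def boxpts(c,yaw,L,W,z):
    a=np.array([[1,1],[1,-1],[-1,-1],[-1,1]])*[L/2,W/2]; C,S=math.cos(yaw),math.sin(yaw)
    q=a@np.array([[C,S],[-S,C]])+c; return np.c_[q,np.full(4,z)]
def overlay(cam,name,bar=None,crop=None,sc=3):
    f=grab_frame(cam); x0,y0,x1,y1=crop
    im=cv2.resize(f["img"][y0:y1,x0:x1],None,fx=sc,fy=sc,interpolation=cv2.INTER_CUBIC)[:,:,::-1].copy()
    def poly(P,col): cv2.polylines(im,[np.round((w2px(f,P)-[x0,y0]+.5)*sc).astype(int)],True,col,1)
    q=d2w([[-30,-155],[-30,155],[30,155],[30,-155]]); poly(np.c_[q,np.zeros(4)],(0,0,255))
    poly(np.c_[q,np.full(4,30.)],(0,200,255))
    q=d2w([[30,-167],[30,167]]); poly(np.c_[q,np.full(2,46.)],(255,0,255))
    if bar: poly(boxpts(bar[:2],math.radians(bar[2]),260,32,25),(0,160,0)); poly(boxpts(bar[:2],math.radians(bar[2]),260,32,0),(0,255,0))
    cv2.imwrite(name,im)
def barpts():
    out={}
    for c in ("top","scene"):
        grab_frame(c)
        for q in ("bar_black_end","bar_red_end","bar"):
            L=spotter.place_of(q,c)
            if L: out[c,q]=np.array(L[0]["point"]); print(c,q,np.round(L[0]["point"],1),round(L[0]["conf"],2),"dock",np.round(w2d(L[0]["point"][:2]),1)[0])
    return out
E
python3 - <<'E'
from h import *
overlay("top","pics/o1.png",(523.5,-197.5,78.2),(90,90,370,215),2.8)
overlay("scene","pics/o2.png",(523.5,-197.5,78.2),(150,110,400,290),3)
E
```

```text
(no output)
```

View pics/o1.png

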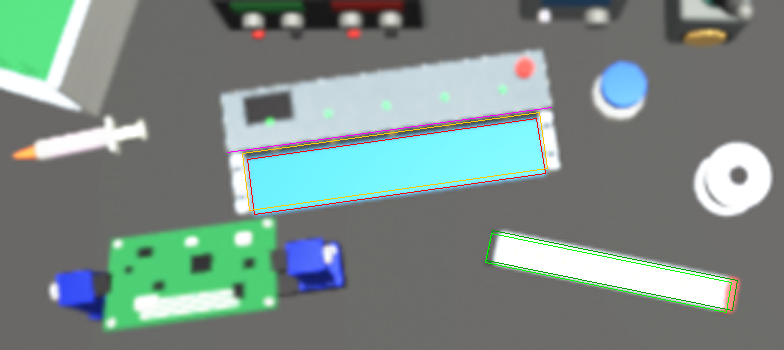

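View pics/o2.png

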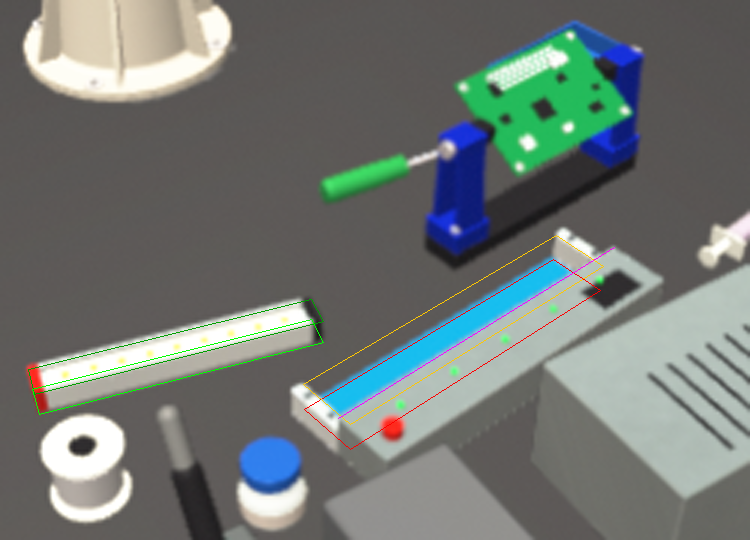

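apply_moves(
  motion="1 0.3645 -0.2794 0.1 0.186;1 0.3645 -0.2794 0.1 0.186;1 0.3645 -0.2794 0.1 0.186;1 0.3645 -0.2794 0.1 0.186;1 0.3645 -0.2794 0.1 0.186;1 0.3645 -0.2794 0.1 0.186;1 0.3645 -0.2794 0.1 0.186;1 0.3645 -0.2794 0.1 0.186;1 0.3645 -0.2794 0.1 0.186;1 0.3645 -0.2794 0.1 0.186;1 0.3645 -0.2794 0.1 0.186;1 0.3645 -0.2794 0.1 0.186;1 0.3645 -0.2794 0.1 0.186;1 0.3645 -0.2794 0.2 0.186;1 0.3645 -0.2794 0.2 0.186;1 0.3645 -0.2794 0.2 0.186;1 0.3645 -0.2794 0.22 0.186;1 0.3645 -0.2794 0.2377 0.186",
)

```text
clock: 3.1
eef_pos: [466.2, -186.7, 165.9]
tcp_rot: [3.141, 0.0, -0.205]
contact_force: [-0.2, 0.8, -0.2]
opening: 1.001
```

apply_moves(
  motion="1 0.01 0 0 0;1 0.02 0 0 0;1 0.025 0 0 0;1 0.028 0 0 0;1 0.031 0 0 0;1 0.034 0 0 0;1 0.037 0 0 0;1 0.04 0 0 0",
)

```text
clock: 3.77
eef_pos: [505.8, -193.9, 167.3]
tcp_rot: [-3.142, 0.0, -0.204]
contact_force: [-4.2, 0.4, 2.4]
opening: 1.0
```

apply_moves(
  motion="1 0.003 0 0 0;1 0.006 0 0 0;1 0.009 0 0 0;1 0.011 0 0 0;1 0.013 0 0 0;1 0.013 0 0 0",
)

```text
clock: 4.27
eef_pos: [519.1, -196.7, 167.0]
tcp_rot: [3.142, -0.001, -0.205]
contact_force: [0.1, 0.6, -0.8]
opening: 1.007
```

```bash
python3 - <<'E'
from h import *
barpts()
overlay("top","pics/o3.png",(544,-202,78.3),(90,90,370,215),2.8)
E
```

```text
top bar_black_end [573.2 -74.    8.7] 0.67 dock [-77.3 -90.7]
top bar_red_end [399.5 128.7  -2.9] 0.25 dock [-221.5  133.9]
scene bar_black_end [574.9 -69.8  13.8] 0.59 dock [-75.  -86.8]
scene bar_red_end [606.9  24.3   6.4] 0.64 dock [-30.4   2. ]
scene bar [ 546.6 -199.5   -0.9] 0.77 dock [-120.9 -211.4]
```

View pics/o3.png

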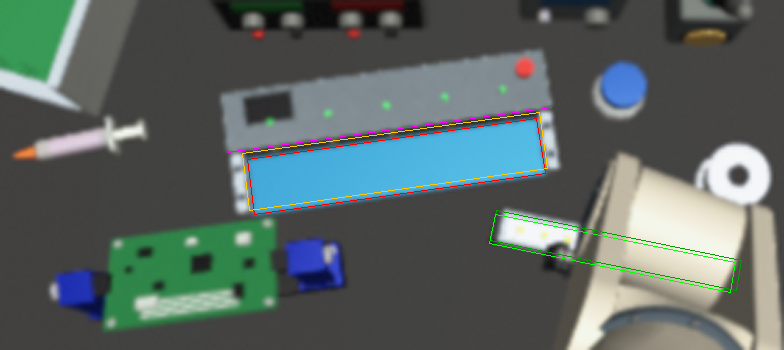

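apply_moves(
  motion="1 -0.02 0 0 0;1 -0.02 0 -0.04 0;1 -0.02 0 -0.08 0;-1 0.028 0.171 -0.08 -0.5;-1 0.028 0.171 -0.08 -0.5;-1 0.028 0.171 -0.08 -0.5;-1 0.028 0.171 -0.08 -0.5;-1 0.028 0.171 -0.08 -0.5;-1 0.028 0.171 -0.08 -0.5;-1 0.028 0.171 -0.08 -0.5;-1 0.028 0.171 -0.08 -0.5;-1 0.028 0.171 -0.08 -0.5;-1 0.028 0.171 -0.08 -0.5;-1 0.028 0.171 -0.08 -0.5;-1 0.028 0.171 -0.08 -0.5;-1 0.028 0.171 -0.08 -0.5;-1 0.028 0.171 -0.08 -0.5;-1 0.028 0.171 -0.08 -0.5;-1 0.028 0.171 -0.05 -0.5;-1 0.028 0.171 -0.013 -0.5",
  squeeze=20,
)

```text
clock: 6.38
eef_pos: [512.7, -370.8, 182.3]
tcp_rot: [3.135, 0.003, 1.363]
contact_force: [0.7, 0.2, -0.4]
opening: 0.0
```

```bash
python3 - <<'E'
from h import *
barpts(); print(r.sense()["eef_pos"],r.sense()["tcp_rot"])
overlay("top","pics/o4.png",(546.5,-202,78.3),(90,90,400,215),2.5)
overlay("scene","pics/o5.png",(546.5,-202,78.3),(150,110,400,290),3)
E
```

```text
top bar_black_end [571.  -74.9  10.1] 0.64 dock [-79.6 -91.3]
top bar_red_end [ 521.2 -329.5   15.7] 0.93 dock [-163.9 -336.7]
top bar [ 546.2 -200.3    1.2] 0.98 dock [-121.4 -212.1]
scene bar_black_end [579.9 -70.3  10.3] 0.78 dock [-70.2 -88. ]
scene bar_red_end [ 518.8 -328.2   12.1] 0.61 dock [-166.1 -335. ]
scene bar [ 542.8 -199.1    2.6] 0.74 dock [-124.6 -210.5]
[ 511.83402461 -370.15663855  181.92866313] [3.13920408e+00 1.04034653e-03 1.36567638e+00]
```

View pics/o4.png

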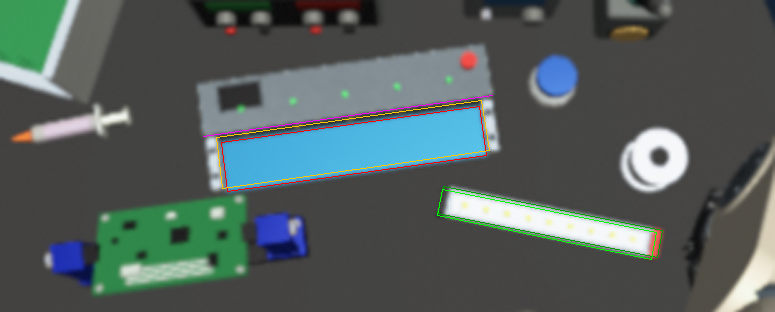

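View pics/o5.png

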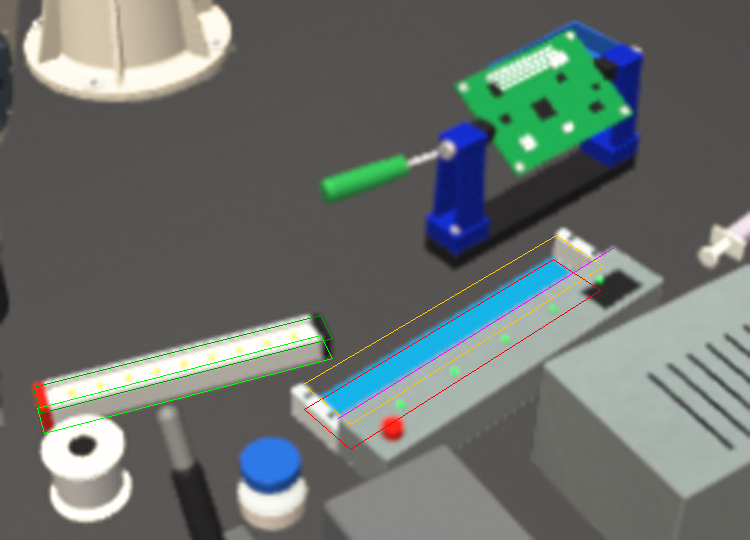

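apply_moves(
  motion="-1 0.01 -0.002 0.001 0;-1 0.02 -0.002 0.001 0;-1 0.025 -0.002 0.001 0;-1 0.029 -0.002 0.001 0;-1 0.033 -0.002 0.001 0;-1 0.038 -0.002 0.001 0;-1 0.043 -0.002 0.001 0;-1 0.048 -0.002 0.001 0;-1 0.053 -0.002 0.001 0;-1 0.058 -0.002 0.001 0;-1 0.063 -0.002 0.001 0;-1 0.068 -0.002 0.001 0;-1 0.073 -0.002 0.001 0;-1 0.078 -0.002 0.001 0;-1 0.083 -0.002 0.001 0;-1 0.088 -0.002 0.001 0;-1 0.093 -0.002 0.001 0;-1 0.098 -0.002 0.001 0;-1 0.101 -0.002 0.001 0;-1 0.103 -0.002 0.001 0",
)

```text
clock: 8.55
eef_pos: [530.3, -268.0, 179.0]
tcp_rot: [3.142, 0.0, 1.367]
contact_force: [-0.3, -2.5, 2.0]
opening: -0.002
```

```bash
python3 - <<'E'
from h import *
barpts(); s=r.sense(); print(s["eef_pos"],s["tcp_rot"],s["contact_force"])
overlay("top","pics/o6.png",(559.9,-130,78.2),(90,90,400,215),2.5)
overlay("scene","pics/o7.png",(559.9,-130,78.2),(150,110,400,290),3)
E
```

```text
top bar_black_end [585.8  -6.3   8.6] 0.91 dock [-55.5 -25.4]
top bar_red_end [ 534.4 -258.3   16.8] 0.78 dock [-141.1 -268. ]
top bar [ 560.3 -130.     3.3] 0.71 dock [ -97.8 -144.4]
scene bar_black_end [589.8  -1.8  12.6] 0.6 dock [-50.9 -21.5]
scene bar_red_end [ 708.4 -204.2    5.6] 0.48 dock [  38.7 -238.3]
scene bar [ 562.3 -130.7   -0.6] 0.83 dock [ -95.9 -145.4]
[ 530.03994917 -268.49762023  178.82326854] [-3.14118915e+00 -2.39777698e-04  1.36595211e+00] [ 0.41728056 -1.08689833  0.04574579]
```

View pics/o6.png

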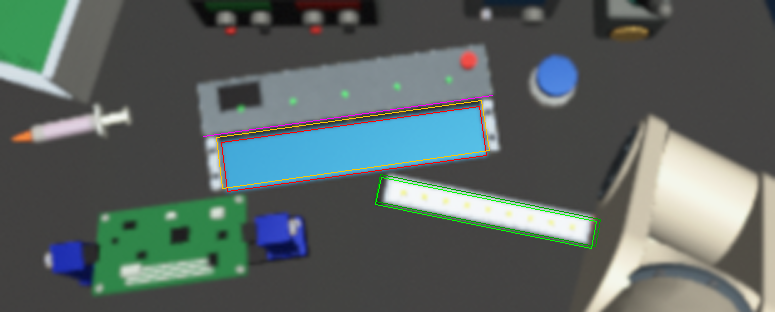

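View pics/o7.png

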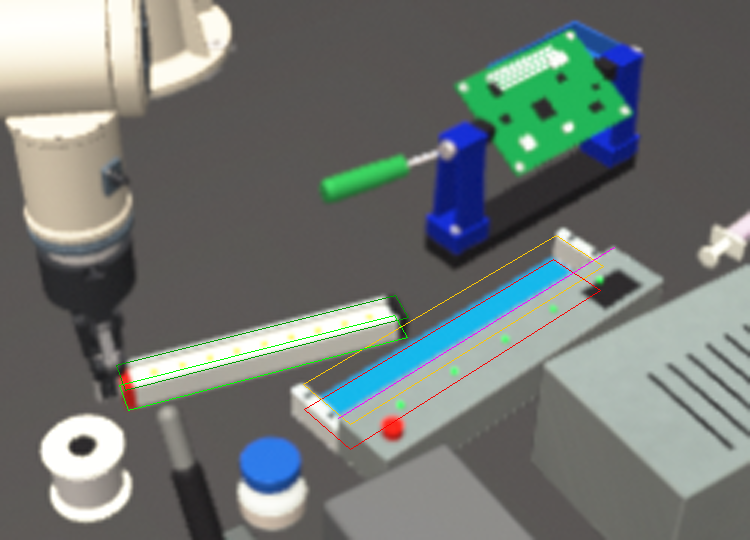

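apply_moves(
  motion="-1 0.003 0 0 0;-1 0.008 0 0 0;-1 0.013 0 0 0;-1 0.018 0 0 0;-1 0.023 0 0 0;-1 0.028 0 0 0;-1 0.033 0 0 0;-1 0.038 0 0 0;-1 0.043 0 0 0;-1 0.048 0 0 0;-1 0.053 0 0 0;-1 0.058 0 0 0;-1 0.063 0 0 0;-1 0.068 0 0 0;-1 0.073 0 0 0;-1 0.078 0 0 0;-1 0.083 0 0 0;-1 0.088 0 0 0;-1 0.092 0 0 0;-1 0.095 0 0 0",
)

```text
clock: 10.72
eef_pos: [549.6, -174.9, 179.0]
tcp_rot: [-3.142, -0.0, 1.366]
contact_force: [-0.6, -1.5, -1.4]
opening: 0.002
```

```bash
python3 - <<'E'
from h import *
barpts(); s=r.sense(); print(s["eef_pos"],s["tcp_rot"],s["contact_force"])
b=(580,-36,78.2)
overlay("top","pics/o8.png",b,(90,90,400,215),2.5)
overlay("scene","pics/o9.png",b,(150,110,400,290),3)
E
```

```text
top bar_black_end [604.6  87.8  12.8] 0.67 dock [-24.   65.2]
top bar_red_end [ 551.4 -164.8   14.6] 0.83 dock [-111.4 -177.7]
top bar [ 5.801e+02 -3.780e+01 -3.000e-01] 0.7 dock [-65.5 -55.8]
scene bar_black_end [609.3  92.7  12.1] 0.86 dock [-18.6  69.4]
scene bar_red_end [ 554.5 -161.8   13.2] 0.8 dock [-107.9 -175.1]
scene bar [580.5 -37.8   0.9] 0.85 dock [-65.1 -55.9]
[ 549.48180705 -175.61315024  179.02124441] [ 3.14149533e+00 -3.00116352e-05  1.36604420e+00] [0.27295735 0.10857577 0.35041692]
```

View pics/o8.png

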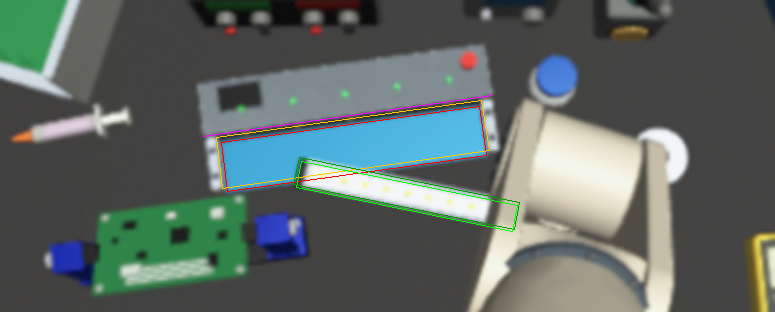

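View pics/o9.png

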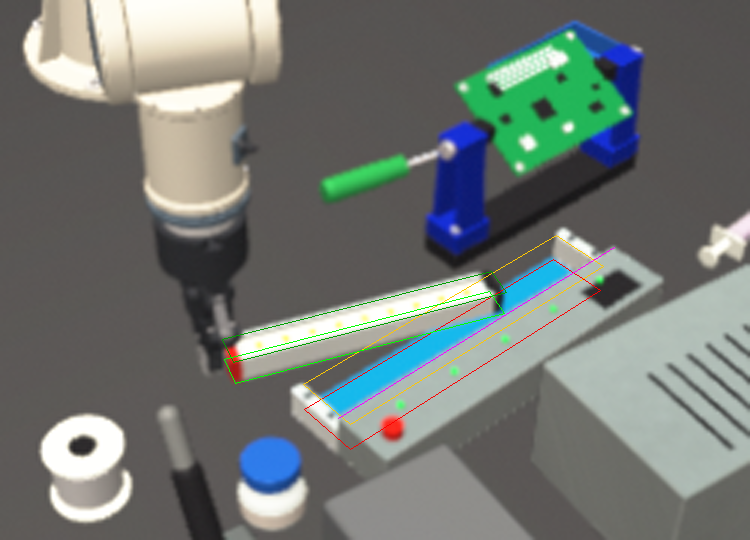

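apply_moves(
  motion="-1 0.003 0 0 0;-1 0.008 0 0 0;-1 0.013 0 0 0;-1 0.018 0 0 0;-1 0.023 0 0 0;-1 0.028 0 0 0;-1 0.033 0 0 0;-1 0.038 0 0 0;-1 0.043 0 0 0;-1 0.048 0 0 0;-1 0.052 0 0 0;-1 0.056 0 0 0;-1 0.059 0 0 0;-1 0.06 0 0 0;-1 0.06 0 0 0",
)

```text
clock: 12.47
eef_pos: [561.7, -116.4, 179.0]
tcp_rot: [-3.141, -0.0, 1.366]
contact_force: [0.2, 0.6, -0.6]
opening: 0.003
```

```bash
python3 - <<'E'
from h import *
barpts(); s=r.sense(); print(s["eef_pos"],s["tcp_rot"],s["contact_force"])
b=(591.8,21,78.2)
overlay("top","pics/o10.png",b,(90,90,400,215),2.5)
E
```

```text
top bar_black_end [616.8 148.1   9.1] 0.87 dock [ -3.6 123.3]
top bar [399.2 127.6  -1.2] 0.16 dock [-221.9  132.9]
scene bar_black_end [621.  150.9  14.8] 0.69 dock [  1.  125.5]
scene bar_red_end [ 563.  -104.3   14. ] 0.77 dock [ -91.6 -119.3]
scene bar [593.3  21.5   0.6] 0.56 dock [-44.3   1.1]
[ 561.62439828 -116.77853458  178.95400956] [-3.14151235e+00 -4.94503140e-05  1.36607599e+00] [-0.0253053   0.08118501 -0.18598291]
```

View pics/o10.png

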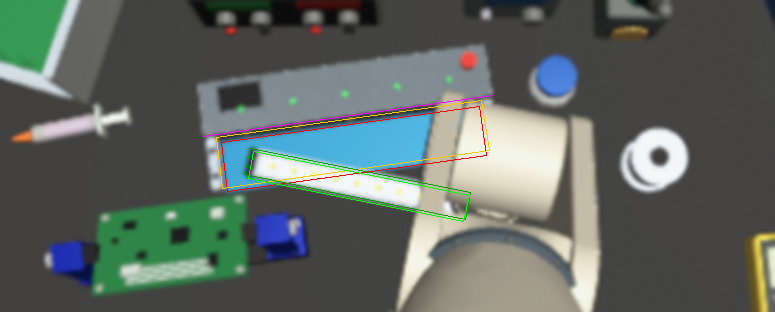

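apply_moves(
  motion="-1 -0.02 0 0 0;-1 -0.02 0 -0.04 0;-1 -0.02 0 -0.08 0;-1 0.0 -0.0657 -0.08 0.1;1 0.0791 -0.0657 -0.08 0.391;1 0.0791 -0.0657 -0.08 0.391;1 0.0791 -0.0657 -0.08 0.391;1 0.0791 -0.0657 -0.08 0.391;1 0.0791 -0.0657 -0.08 0.391;1 0.0791 -0.0657 -0.08 0.391;1 0.0791 -0.0657 -0.08 0.391;1 0.0791 -0.0657 -0.08 0.391;1 0.0791 -0.0657 -0.08 0.391;1 0.0791 -0.0657 -0.08 0.391;1 0.0791 -0.0657 -0.08 0.391;1 0.0791 -0.0657 -0.05 0.391;1 0.0791 -0.0657 -0.02 0.391;1 0.0791 -0.0657 0.0 0.391;1 0.0791 -0.0657 0.0125 0.391;1 0.0791 -0.0657 0.0125 0.391",
)

```text
clock: 14.58
eef_pos: [512.2, -25.9, 164.1]
tcp_rot: [-3.141, 0.004, 0.142]
contact_force: [-0.2, -0.5, -0.4]
opening: 0.999
```

```bash
python3 - <<'E'
from h import *
barpts(); s=r.sense(); print(s["eef_pos"],s["tcp_rot"],s["contact_force"],w2d(s["eef_pos"][:2]))
b=(592,21.5,78.2)
overlay("top","pics/o11.png",b,(90,90,400,215),2.5)
overlay("scene","pics/o12.png",b,(150,110,400,290),3)
E
```

```text
top bar_black_end [616.  144.1  10.3] 0.54 dock [ -4.9 119.4]
scene bar_black_end [622.  151.   12.8] 0.8 dock [  2.  125.4]
scene bar_red_end [ 564.8 -106.3   13.4] 0.84 dock [ -90.1 -121.6]
scene bar [5.926e+02 2.140e+01 1.000e-01] 0.72 dock [-45.    1.1]
[513.77932252 -25.9238342  167.36903668] [ 3.14131064e+00 -1.54231119e-03  1.38346916e-01] [ 0.37523683  0.26454309 -0.02141215] [[-129.55377004  -34.94906043]]
```

View pics/o12.png

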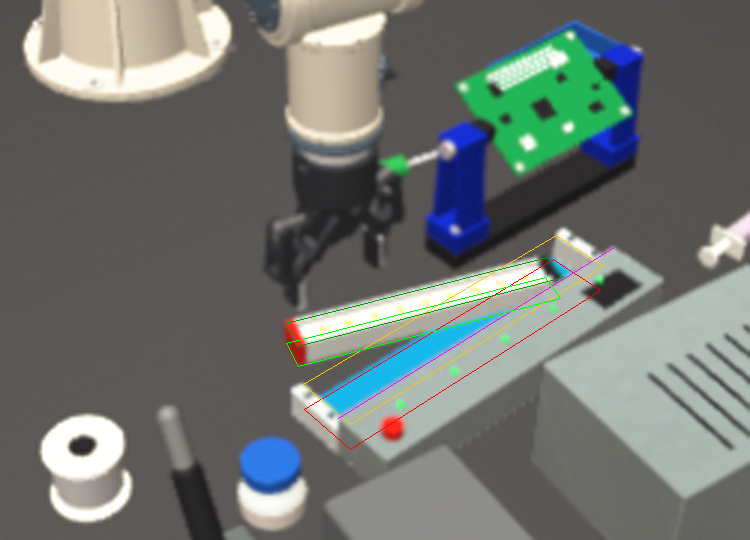

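View pics/o11.png

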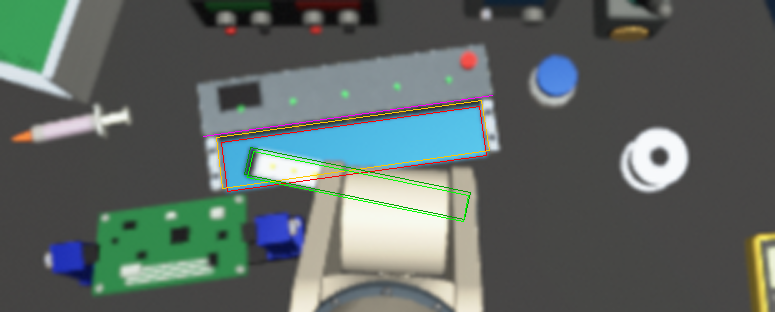

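apply_moves(
  motion="1 0.008 0 0 0;1 0.016 0 0 0;1 0.02 0 0 0;1 0.024 0 0 0;1 0.028 0 0 0;1 0.032 0 0 0;1 0.036 0 0 0;1 0.04 0 0 0;1 0.044 0 0 0;1 0.048 0 0 0;1 0.052 0 0 0;1 0.056 0 0 0;1 0.06 0 0 0;1 0.064 0 0 0;1 0.066 0 0 0;1 0.066 0 0 0",
)

```text
clock: 16.42
eef_pos: [579.4, -16.7, 166.6]
tcp_rot: [3.141, -0.001, 0.138]
contact_force: [0.3, 0.1, 0.5]
opening: 0.998
```

```bash
python3 - <<'E'
from h import *
barpts(); s=r.sense(); print(s["eef_pos"],s["tcp_rot"],s["contact_force"],w2d(s["eef_pos"][:2]))
overlay("top","pics/o13.png",None,(90,90,400,215),2.5)
overlay("scene","pics/o14.png",None,(150,110,400,290),3)
E
```

```text
top bar_black_end [608.6 157.4   8.7] 0.7 dock [-10.4 133.6]
scene bar_black_end [611.  161.4  13.7] 0.6 dock [ -7.5 137.2]
scene bar_red_end [ 614.9 -100.2   12.2] 0.87 dock [ -39.6 -122.4]
scene bar [614.8  30.3   2. ] 0.93 dock [-21.8   6.9]
[578.71108404 -16.86397613 166.53269578] [ 3.14158548e+00 -4.92670035e-05  1.37849719e-01] [-0.02210313 -0.19356856 -0.3753541 ] [[-63.99301771 -34.89970177]]
```

View pics/o13.png

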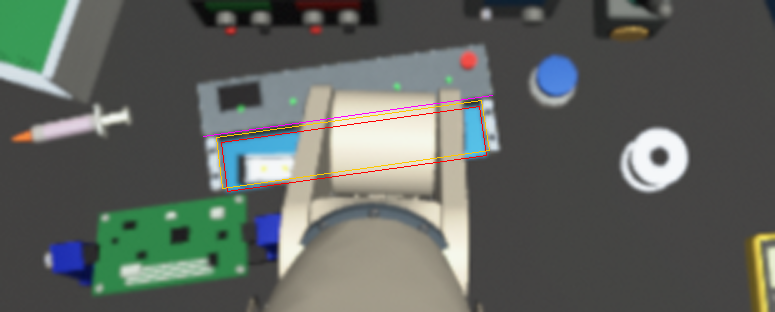

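View pics/o14.png

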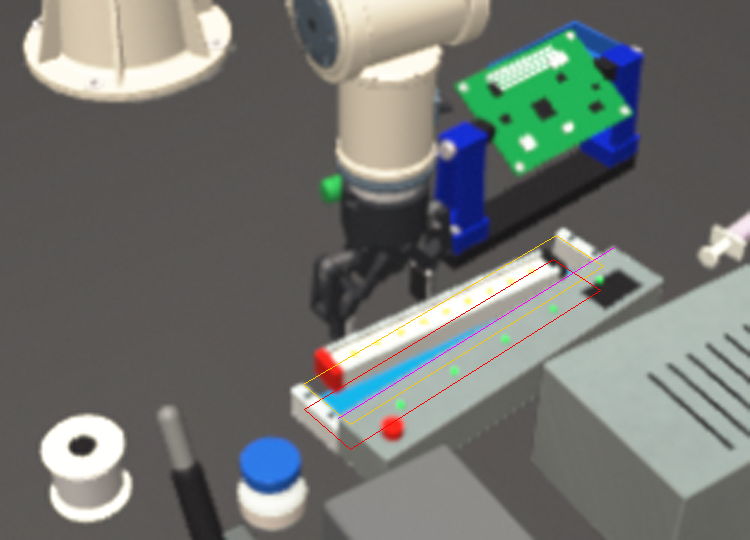

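apply_moves(
  motion="1 0.004 0 0 0;1 0.008 0 0 0;1 0.012 0 0 0;1 0.016 0 0 0;1 0.02 0 0 0;1 0.024 0 0 0;1 0.028 0 0 0;1 0.032 0 0 0;1 0.036 0 0 0;1 0.039 0 0 0;1 0.04 0 0 0;1 0.04 0 0 0",
)

```text
clock: 17.92
eef_pos: [618.9, -11.3, 166.5]
tcp_rot: [3.142, -0.001, 0.138]
contact_force: [0.6, -0.6, -0.1]
opening: 1.004
```

```bash
python3 - <<'E'
from h import *
barpts(); s=r.sense(); print(s["eef_pos"],s["tcp_rot"],s["contact_force"],w2d(s["eef_pos"][:2]))
overlay("top","pics/o15.png",None,(90,90,400,215),2.5)
overlay("scene","pics/o16.png",None,(150,110,400,290),3)
E
```

```text
top bar_black_end [621.6 164.4  11.5] 0.72 dock [  3.4 138.7]
top bar [525.5 102.7  -1.7] 0.75 dock [-100.3   90.8]
scene bar_black_end [624.2 168.3  14.8] 0.79 dock [  6.5 142.3]
scene bar_red_end [656.7 -88.9  12.1] 0.81 dock [   3.4 -117. ]
[618.39799066 -11.33693079 166.55040846] [ 3.14157498e+00 -1.84106285e-04  1.37908200e-01] [-0.30723749 -0.42400929  0.13222466] [[-23.92309891 -34.87985991]]
```

View pics/o16.png

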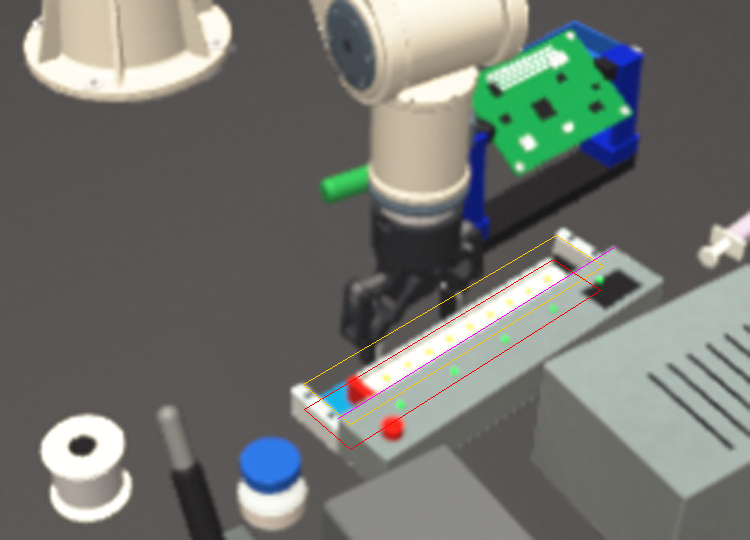

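apply_moves(
  motion="1 0.002 0 0 0;1 0.004 0 0 0;1 0.006 0 0 0;1 0.007 0 0 0;1 0.008 0 0 0;1 0.009 0 0 0;1 0.009 0 0 0",
)

```text
clock: 19.0
eef_pos: [627.5, -10.0, 166.4]
tcp_rot: [-3.142, -0.0, 0.138]
contact_force: [-1.5, -0.6, 0.5]
opening: 1.003
```

apply_moves(
  motion="1 0.0005 0 0 0;1 0.001 0 0 0;1 0.001 0 0 0;1 0.001 0 0 0",
)

```text
clock: 19.33
eef_pos: [628.4, -9.9, 166.5]
tcp_rot: [3.142, -0.0, 0.138]
contact_force: [-0.8, 0.4, -0.9]
opening: 0.997
```

apply_moves(
  motion="1 0.0005 0 0 0;1 0.001 0 0 0;1 0.001 0 0 0;1 0.001 0 0 0",
)

```text
clock: 19.67
eef_pos: [628.9, -9.9, 166.4]
tcp_rot: [-3.141, 0.001, 0.138]
contact_force: [-4.3, -0.8, 3.7]
opening: 0.999
```

apply_moves(
  motion="1 0.0005 0 0 0;1 0.001 0 0 0;1 0.001 0 0 0;1 0.001 0 0 0",
)

```text
clock: 20.0
eef_pos: [629.2, -9.8, 166.4]
tcp_rot: [-3.141, 0.003, 0.137]
contact_force: [-8.5, -2.2, 6.2]
opening: 0.999
```

```bash
python3 - <<'E'
from h import *
barpts(); s=r.sense(); print(s["eef_pos"],s["tcp_rot"],s["contact_force"],w2d(s["eef_pos"][:2]))
overlay("scene","pics/o17.png",None,(220,190,380,290),5)
E
```

```text
top bar_black_end [633.5 163.3  10.2] 0.71 dock [ 15. 136.]
scene bar_black_end [607.2  21.9   6.2] 0.57 dock [-30.4  -0.4]
scene bar_red_end [668.7 -87.3  16.4] 0.66 dock [  15.5 -117. ]
scene bar [6.513e+02 3.800e+01 1.000e-01] 0.86 dock [15.4  9.5]
[629.21848258  -9.83786552 166.38823597] [-3.14121908e+00  2.99759140e-03  1.37360039e-01] [-8.08946407 -1.44005266  5.89006225] [[-12.99926091 -34.88223918]]
```

View pics/o17.png

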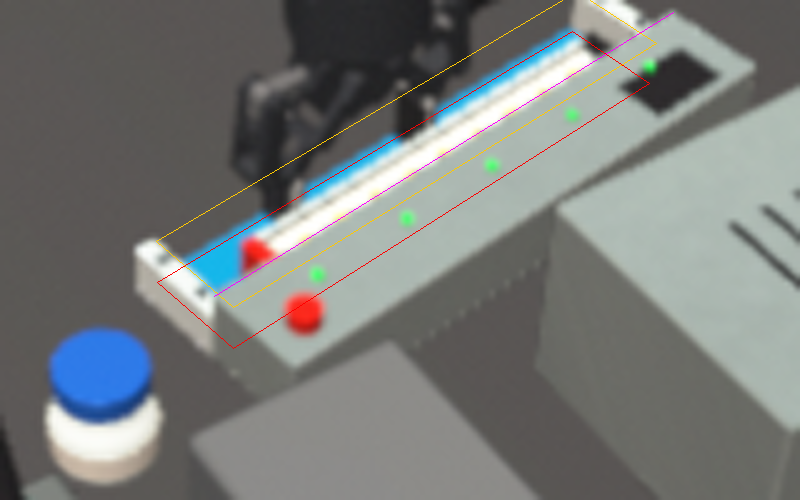

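apply_moves(
  motion="1 -0.005 0 0 0;1 -0.02 0 0 0;1 -0.04 0 0 0;1 -0.04 0 -0.04 0;1 -0.04 0 -0.08 0;1 -0.06 0 -0.12 0;1 -0.1 0 -0.15 0;1 -0.14 0 -0.18 0;1 -0.18 0.04 -0.18 0;1 -0.2 0.08 -0.18 0;1 -0.2 0.12 -0.18 0;1 -0.2 0.16 -0.18 0;1 -0.2 0.2 -0.18 0;1 -0.2 0.24 -0.18 0;1 -0.2 0.28 -0.18 0;1 -0.2 0.3 -0.18 0;1 -0.2 0.3 -0.18 0;1 -0.2 0.3 -0.18 0",
)

```text
clock: 21.95
eef_pos: [473.5, -336.3, 346.4]
tcp_rot: [3.14, -0.001, 0.135]
contact_force: [-0.3, 0.4, -0.0]
opening: 1.0
```

```bash
python3 - <<'E'
from h import *
barpts(); s=r.sense(); print(s["eef_pos"],s["contact_force"])
c=d2w([14,10])[0]; b=(c[0],c[1],97.9)
overlay("top","pics/o18.png",b,(160,100,300,215),5)
overlay("scene","pics/o19.png",b,(220,170,380,290),5)
for q in ["holder","meter","screwdriver","spool","jar","syringe","tray"]:
    print(q,[( [round(v) for v in d["point"]],round(d["conf"],2)) for c in ("top","scene") for d in spotter.place_of(q,c)[:1]])
E
```

```text
top bar_black_end [629.  165.   12.5] 0.73 dock [ 10.8 138.3]
top bar_red_end [666.  -91.2  16.7] 0.59 dock [  12.3 -120.5]
top bar [651.8  37.1  -0.9] 0.69 dock [15.8  8.5]
scene bar_black_end [635.2 170.7  14.3] 0.67 dock [ 17.7 143.1]
scene bar_red_end [667.3 -86.3  12. ] 0.69 dock [  14.2 -115.9]
scene bar [6.515e+02 3.760e+01 2.000e-01] 0.77 dock [15.6  9. ]
[ 473.58598213 -333.46288521  346.68071517] [ 0.03877033  0.22834985 -0.57009205]
holder [([526, 101, 0], 0.67), ([524, 104, -2], 0.7)]
meter [([439, -485, 0], 0.7), ([438, -487, -3], 0.64)]
screwdriver [([399, 129, 0], 0.89), ([400, 128, 2], 0.7)]
spool [([613, -329, 0], 0.87), ([615, -327, 4], 0.58)]
jar [([711, -207, -5], 0.82), ([708, -204, 4], 0.79)]
syringe [([662, 370, -5], 0.85), ([661, 372, 2], 0.47)]
tray [([344, 390, 0], 0.83), ([346, 387, -3], 0.7)]
```

View pics/o18.png

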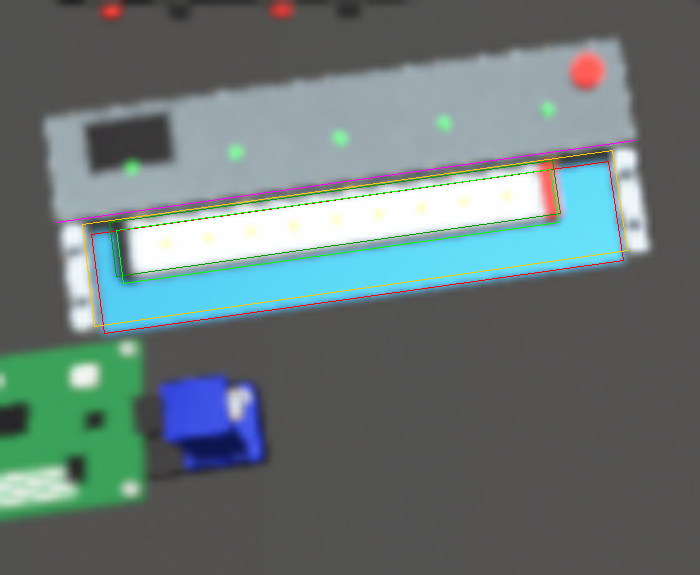

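View pics/o19.png

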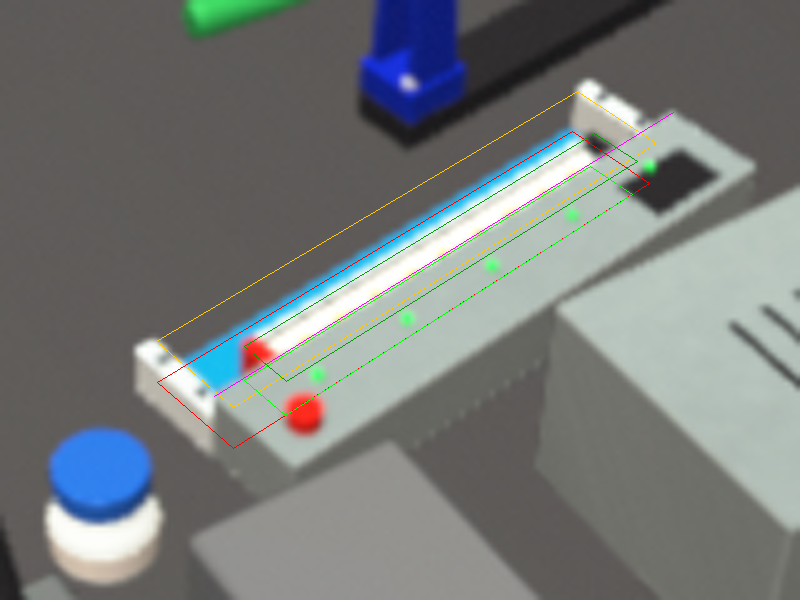

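```bash
python3 -c "
from rig import r; print(r.sign_off())"
```

```text
the job is handed in; nothing more can be done
None
```

The bar is in the dock, lying along the back fence, and the job is handed in; the arm's clock stood at about 22 s of the 72 s allowed. No verdict is reported.

**How it was done:**
- I shifted the bar 23 mm sideways with the open fingertips.
- I then pushed it lengthwise from the red end with the fingers shut. The black end went in behind the holder at an angle of about 20°. At that point it lay at about (-1, 124) mm in the dock frame, with the red end still outside at (-90, -120) mm.
- Last, I swung the red end in with the open fingertips and pushed until the bar met the fence, where the force settled at about 8 N. Until then the contact readings between moves had been 5 N or less.

**Last checks, with the arm clear:**
- **Position:** the networks put the bar's centre at x about 15.7 mm and y about 9 mm in the dock. The target ranges are 9 to 18 mm and ±30 mm.
- **Angle:** in the top view, a bar outline drawn parallel to the fence matched the real bar to about a pixel (2 mm).
- **Other things:** the holder and all the other items read within about 5 mm of where they started, which is about the networks' own error.

**Disagreements:** single end-point readings differed by up to about 7 mm between the two cameras. In the scene view the fence hides part of the bar, so I relied on the top view and the contact force.

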